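# Open the grill's sprung gas key valve and hold it open

## Task

Open the grill's gas key valve and keep it open: push the loose steel splash sleeve over the valve's round spigot until it sits fully down on the flange and let go of it, then take the key from its wooden holder, push its blade all the way into the valve's slot past the sticky pins, and turn it a quarter turn clockwise (seen from above) to the stop. The valve springs shut when released, so finish still gripping the key, holding it upright, fully in and turned. Leave the ramekin, the muddler and the tongs where they are.

Things in the scene. Friction and masses are not known exactly. Their poses are not given: they have to be found in the camera images.
- valve: Fixed steel gas key valve. Origin: centre of its underside, on the worktop; z up. Round flange, 84 mm diameter, 6 mm thick, with an upright round spigot, 48 mm outer diameter, bevelled top 36.5 mm above the worktop. In the spigot sits the brass plug with the key slot; when shut, the slot's long side lies along the valve's x axis.
- slot (a point): Centre of the key slot's mouth, on top of the brass plug, 36 mm above the worktop, on the valve's axis; x along the slot, z up, turns with the plug. Slot 22 x 8 mm, bevelled mouth, 28 mm deep (floor 8 mm above the worktop); the key fits either way round. Two sprung pins stick out 3 mm from its narrow ends, 6.5 and 13.5 mm down; passing them takes about 5 to 12 N.
- plug (a joint): Turn of the brass plug in rad: 0 shut (start), grows clockwise seen from above, stop at 1.57 (open). A spring of about 0.15 N m turns it back to 0 when let go. The key has about 0.1 rad of play in the slot, so it has to turn about 0.1 rad farther than the plug.
- sleeve: Loose steel splash sleeve: a plain tube, 59 mm outer and 51 mm inner diameter, 42 mm tall, 60 to 130 g, open at both ends, standing upright on the worktop at the start. Origin: centre of its lower end; z along the tube. Fully seated on the flange its lower end is 6 mm above the worktop and its top stands 11.5 mm above the spigot.
- key: Loose flat aluminium key, 86 mm tall, 60 to 130 g, upright in the holder, bow up. Origin: tip of the blade; z up, x along its width, y across its thickness. Blade 20 mm (x) by 6 mm (y), z 0 to 50 mm, lowest 10 mm a 90 degree point. Bow: plate 56 mm (x) by 10 mm (y), z 50 to 86 mm; grip it across y. Fully in, the tip is 8 mm and the bow's underside 58 mm above the worktop.
- holder: Fixed wooden block, 76 mm (x) by 44 mm (y) by 54 mm tall, with an upright slot in its top along x in which the key hangs, its bow resting on the block's top. Origin: centre of its underside.
- ramekin: Glass ramekin, 80 mm across, 45 mm tall, not part of the job. Origin: centre of its underside.
- muddler: Wooden muddler lying on the worktop, 190 mm long, up to 32 mm thick, not part of the job. Origin: on the worktop under its middle; x along it.
- tongs: Grill tongs with orange arms lying on the worktop, 235 mm long, 70 mm wide, 18 mm high, not part of the job. Origin: on the worktop under the middle; x along them.
Not all that is in view belongs to the job. There is more than one size of the key; the one meant has the size given above.

How it is judged:
On the way, in this order (a step that is already met when the one before it is completed fails the run):
1. the sleeve sits fully down on the valve's flange, round the spigot, and is let go (horizontal distance between sleeve and valve below 0.006 m and z of sleeve in the frame of valve below 0.009 m and angle between sleeve's own z axis and vertical below 0.08 rad and contact force between the fingers and sleeve below 0.2 N), for 0.2 s.
2. the key is fully in the slot (horizontal distance between key and valve below 0.005 m and z of key in the frame of valve below 0.011 m and angle between key's own z axis and vertical below 0.12 rad), for 0.2 s.
At the end, for the whole second after the job is handed in: Fingers grip the key (over 2 N) and hold the plug past 1.35 rad; key within 0.12 rad of upright, 5 mm of centre, tip within 3 mm of the slot floor; sleeve within 3 mm of fully down, 6 mm of centre, 0.08 rad of upright, untouched by the fingers; bystanders within 30 mm (all of step 1 and all of step 2 and value of joint plug above 1.35 rad and contact force between the fingers and key above 2 N); the arm keeps its last pose, push and grip.
It fails at once if the ramekin is moved by more than 30 mm (distance of ramekin from where it was at the start of the episode above 0.03 m).
It fails at once if the muddler is moved by more than 30 mm (distance of muddler from where it was at the start of the episode above 0.03 m).
It fails at once if the tongs are moved by more than 30 mm (distance of tongs from where it was at the start of the episode above 0.03 m).
It also fails if it takes over 58 s, if anything falls off the work surface, if the arm or the gripper's body presses on something with over 40 N, if the wrist force passes 120 N, or if a joint passes its speed limit or range.

## Robot

A 6-joint arm with a two-finger parallel gripper is mounted at the origin on the work surface. World frame = base frame: x ahead of the robot, y to its left, z up, the work surface at z = 0. Lengths are in m, angles in rad, forces in N, time in s.
With the tool pointing down it reaches from about 0.275 to 0.825 m from the base axis. Payload 4.9 kg.
Tool frame: the origin (TCP) lies at the very end of the fingers, on their centre line; the grasp point (between the pads) lies ctrl.pinch_z behind it (ctrl.pinch_z is the distance from the TCP to the grasp point, in m); y points along the fingers, x is the direction in which the jaws open and shut, and the axes are right-handed (so a half turn about y gives the same grasp; the last joint's range is limited). The gripper opens to 85 mm and grips with 20 to 120 N. Pads are 22 mm wide; open, the fingers measure 114 mm over their backs; the gripper's body (76 mm by 85 mm) begins 54 mm behind the grasp point. The pads swing forward as they close: fully open they stand 13 mm farther back than shut.
Start: joints at [-1.346, 0.326, -0.193, 1.052, 0, 1.437], TCP at [0.193, -0.515, 0.231] pointing down, gripper open.
Joint ranges: [-2.65, 2.65], [-0.97, 1.79], [-1.3, 1.35], [-1.93, 2.1], [-1.47, 1.37], [-3.14, 3.14]. Speed limits (rad/s): [2.57, 2.57, 3.14, 3.14, 3.14, 3.14].

## Interface

Orientations are given as a 3x3 rotation matrix whose columns are the frame's x, y, z axes.
In Python, from rig import ctrl gives the robot as it stands.
- The arm moves only by the tool drive_tool, never from a script. Its arguments are lists of equal length, an entry for each row: "dp": the shift along the world's x, y, z in units of 50 mm (1.0 is 50 mm), a list of three; "turn": the turn about the world's z in units of 6 degrees (1.0 is 6 degrees). In form: {"dp": [[dx, dy, dz], ...], "turn": [turn, ...]}. A call has 1 to 12 rows; each row shifts and turns the commanded pose from where the row before left it; what a row does not reach is not made up. A row lasts 1/8 s, in which the tool goes at most 62.5 mm and 10.7 degrees, less where a joint would pass 70% of its speed; a pose out of reach is approached as far as the arm can. A call is refused whole if a number of a shift passes 1 or a number of a turn 1, either way. A call with a gripper value outside its range is refused whole. "jaw" is the closure, from -1 (fully open) to 1 (shut), set as the call begins (left out, the last holds). The fingers move at their own pace and stop on an object; "newtons" is the grip in N (left out, the last holds). Time passes only in rows, so rows that do not move let the fingers close. It gives the time, the measured TCP pose, the force and the opening at its end, in the units of the state.
- ctrl.sense(): the state, without advancing time (a new reading comes with each control period).
- ctrl.capture(name): name is "scene" or "top" or "wrist"; returns a dict with "frame" (384x512x3 uint8, red, green, blue), "range_z" (384x512 float32, m along the optical axis (not along the pixel's ray), 0 where there is no reading), "fx", "fy", "cx", "cy" (pixels), "distortion" ([k1, k2, p1, p2, k3] as OpenCV has them; the pictures are not rectified), "cam_to_world" (4x4, takes a point from camera to world coordinates); the wrist camera has in their place "hand_eye" (4x4, takes a point from camera to tool coordinates, whose origin is the TCP and whose axes are the tool frame's). Camera axes: x right, y down, z forward; pixel columns grow to the right and rows downward; lengths in m; the calibration is good to about 2 mm. A picture is of the moment at which its call begins: read the wrist's pose just before it.
- ctrl.close_job(): hands the job in, once; it reports no verdict.
The state is a dict: "t": time; "joint_positions": joint angles; "joint_velocities": joint speeds; "joint_torque": joint torques, N m; "ee_pos": TCP position; "ee_rot": TCP orientation; "force": force on the tool from outside, world axes, zero at the start; "ft_torque": the same for the moment, N m; "opening": opening from 0.0 (shut) to 1.0 (fully open).
Only numpy, scipy, OpenCV 4.12 (cv2) and the standard library are available. Lean on these libraries where they do the work, as an engineer would, in place of code of your own. Each camera call takes 0.05 s, during which the arm holds its last target.

## Working session

There is one attempt and no reset: what is moved stays moved. The work goes in short steps, Python scripts to look and compute and a tool call to move; the robot and the scene stay as the last step left them, time stands still between calls to the robot, and variables do not carry over. Pictures are saved under pics/ and viewed, and the job is handed in when it is done.

Besides the shell and the picture viewer there is one more tool, called after "Emit:" as name(argument=value, ...), one argument or row to a line, values as JSON. drive_tool: Moves the arm, as the interface text tells. Its arguments: {"type":"object","properties":{"dp":{"type":"array","items":{"type":"array","items":{"type":"number"}}},"turn":{"type":"array","items":{"type":"number"}},"jaw":{"type":"number"},"newtons":{"type":"number"}},"required":["dp","turn"]}

```bash
ls; mkdir -p pics
python3 - <<'E'
from rig import ctrl
import cv2,numpy as np,pickle
s=ctrl.sense();print(s, ctrl.pinch_z)
for n in ["scene","top","wrist"]:
    c=ctrl.capture(n);pickle.dump(c,open(f"pics/{n}0.pkl","wb"))
    cv2.imwrite(f"pics/{n}0.png",cv2.cvtColor(c["frame"],cv2.COLOR_RGB2BGR))
    print(n,{k:v for k,v in c.items() if k not in("frame","range_z")})
E
```

```text
pics
{'t': 0.0, 'joint_positions': array([-1.34621397e+00,  3.26923508e-01, -1.93605211e-01,  1.05203283e+00,
        3.13809635e-06,  1.43658235e+00]), 'joint_velocities': array([ 1.66088398e-03,  5.07078900e-06, -1.85942310e-04, -3.39450246e-04,
       -1.29226609e-03, -1.37438572e-03]), 'joint_torque': array([-3.57198487e-04, -4.43396187e+01,  2.62443191e+01,  1.53965416e-02,
       -1.18069611e-04,  4.19764532e-06]), 'ee_pos': array([ 0.19299945, -0.51437871,  0.23050486]), 'ee_rot': array([[ 3.51147129e-01, -3.90053876e-04,  9.36320213e-01],
       [-9.36318661e-01,  1.72158938e-03,  3.51147265e-01],
       [-1.74892528e-03, -9.99998442e-01,  2.39316446e-04]]), 'force': array([ 0.94524073,  0.01062119, -0.10649283]), 'ft_torque': array([ 0.00051745,  0.05544887, -0.03552661]), 'opening': 0.9953747841897528} 0.0187
scene {'fx': 423.31082002043985, 'fy': 423.31082002043985, 'cx': 265.0752184010111, 'cy': 195.88435418084958, 'distortion': array([-0.1205344,  0.       ,  0.       ,  0.       ,  0.       ]), 'cam_to_world': array([[ 0.63473615,  0.50272472, -0.58683718,  1.1527813 ],
[... 489 characters left out ...]
.03019465, -0.1138351 ],
       [-0.03031009, -0.05885558, -0.99780625,  0.94274796],
       [ 0.        ,  0.        ,  0.        ,  1.        ]])}
wrist {'fx': 332.71503122332365, 'fy': 332.71503122332365, 'cx': 255.3126565052051, 'cy': 194.24839522654986, 'distortion': array([-0.02127552,  0.        ,  0.        ,  0.        ,  0.        ]), 'hand_eye': array([[ 9.99999923e-01,  1.68221423e-04, -3.55151739e-04,
         1.08722470e-04],
       [ 3.86495800e-04, -2.57545710e-01,  9.66266039e-01,
        -1.42697666e-01],
       [ 7.10788412e-05, -9.66266102e-01, -2.57545755e-01,
         6.53266151e-02],
       [ 0.00000000e+00,  0.00000000e+00,  0.00000000e+00,
         1.00000000e+00]])}
```

View pics/top0.png

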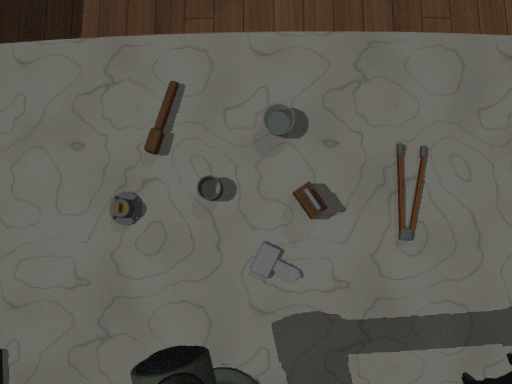

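View pics/scene0.png

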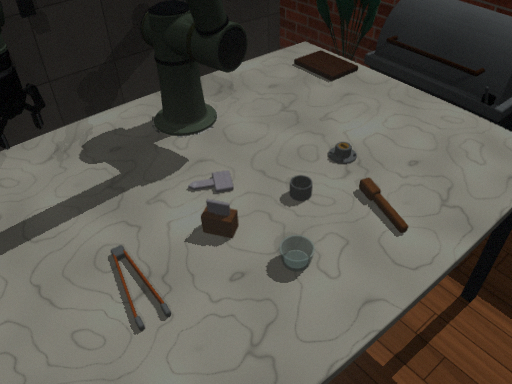

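View pics/wrist0.png

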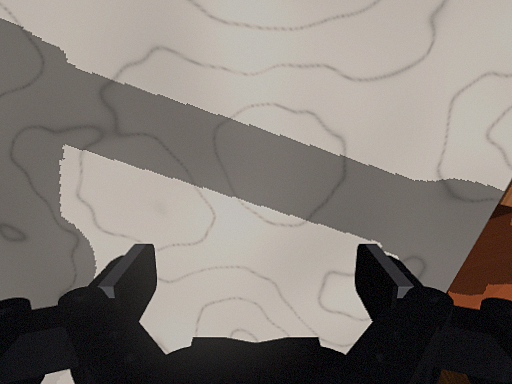

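The top view shows the valve at about (125,208), sleeve (210,188), holder with key (311,200), a flat decoy key (272,262), ramekin (280,120), muddler (162,118) and tongs (410,190).

```bash
cat > h.py <<'E'
import cv2,numpy as np,pickle
from rig import ctrl
def K(c): return np.array([[c["fx"],0,c["cx"]],[0,c["fy"],c["cy"]],[0,0,1.]])
def T(c,s=None):
    if "cam_to_world" in c: return c["cam_to_world"]
    M=np.eye(4);M[:3,:3]=s["ee_rot"];M[:3,3]=s["ee_pos"];return M@c["hand_eye"]
def ray(c,uv,s=None):
    p=cv2.undistortPoints(np.array(uv,float).reshape(-1,1,2),K(c),c["distortion"]).reshape(-1,2)
    M=T(c,s);d=np.c_[p,np.ones(len(p))]@M[:3,:3].T
    return M[:3,3],d
def plane(c,uv,z,s=None):
    o,d=ray(c,uv,s);return o+d*((z-o[2])/d[:,2])[:,None]
def cloud(c,s=None):
    H,W=c["range_z"].shape
    uv=np.stack(np.meshgrid(np.arange(W),np.arange(H)),-1).reshape(-1,2).astype(float)
    o,d=ray(c,uv,s);r=c["range_z"].reshape(-1,1)
    P=(o+d*r);P[r[:,0]==0]=np.nan;return P.reshape(H,W,3)
def proj(c,P,s=None):
    M=np.linalg.inv(T(c,s));rv=cv2.Rodrigues(M[:3,:3])[0]
    return cv2.projectPoints(np.array(P,float).reshape(-1,1,3),rv,M[:3,3],K(c),c["distortion"])[0].reshape(-1,2)
def snap(name,tag):
    s=ctrl.sense();c=ctrl.capture(name)
    pickle.dump((c,s),open(f"pics/{tag}.pkl","wb"))
    cv2.imwrite(f"pics/{tag}.png",cv2.cvtColor(c["frame"],cv2.COLOR_RGB2BGR));return c,s
E
python3 - <<'E'
from h import *
c=pickle.load(open("pics/top0.pkl","rb"));P=cloud(c)
print("table",np.nanmedian(P[280:310,60:120,2]))
for n,uv,z in [("valve",(122,207),.036),("sleeve",(210,188),.042),("holder",(311,200),.054),("ram",(280,120),.045),("mud",(162,118),.016),("tongs",(410,190),.01),("decoy",(272,262),.005)]:
    print(n,plane(c,[uv],z).round(3),P[uv[1],uv[0]].round(3))
im=cv2.imread("pics/top0.png")
a=[im[170:250,85:165],im[150:230,170:250],im[160:240,270:350]]
cv2.imwrite("pics/t0z.png",np.hstack([cv2.resize(np.clip(x*2.,0,255).astype('uint8'),(260,260),interpolation=2) for x in a]))
E
```

```text
table -2.182145444556971e-05
valve [[0.496 0.24  0.036]] [0.495 0.24  0.037]
sleeve [[0.54  0.025 0.042]] [ 0.544  0.032 -0.002]
holder [[ 0.51  -0.211  0.054]] [ 0.509 -0.207  0.088]
ram [[ 0.701 -0.141  0.045]] [ 0.711 -0.142  0.007]
mud [[0.717 0.151 0.016]] [0.715 0.149 0.024]
tongs [[ 0.536 -0.458  0.01 ]] [ 0.537 -0.462 -0.001]
decoy [[ 0.363 -0.121  0.005]] [ 0.364 -0.121  0.013]
```

View pics/t0z.png

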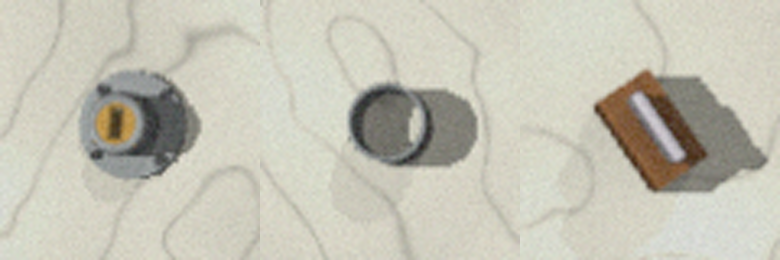

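Run:
```python
from h import *
for n in ["top","scene"]:
    c=pickle.load(open(f"pics/{n}0.pkl","rb"));P=cloud(c);Z=P[...,2]
    def sel(xy,r,z0,z1):
        return (np.hypot(P[...,0]-xy[0],P[...,1]-xy[1])<r)&(Z>z0)&(Z<z1)
    m=sel((.54,.03),.06,.036,.05);q=P[m];e=cv2.minEnclosingCircle(q[:,:2].astype('f4'));print(n,"sleeve",m.sum(),e,np.median(q[:,2]))
    m=sel((.496,.24),.06,.03,.05);q=P[m];e=cv2.minEnclosingCircle(q[:,:2].astype('f4'));print("spigot",m.sum(),e,np.median(q[:,2]))
    m=sel((.496,.24),.06,.003,.012);q=P[m];e=cv2.minEnclosingCircle(q[:,:2].astype('f4'));print("flange",m.sum(),e)
    m=sel((.51,-.21),.06,.049,.06);q=P[m];print("holder",m.sum(),cv2.minAreaRect(q[:,:2].astype('f4')*1000))
    m=sel((.51,-.21),.06,.08,.1);q=P[m];print("bow",m.sum(),cv2.minAreaRect(q[:,:2].astype('f4')*1000),np.median(q[:,2]))
```

```text
top sleeve 139 ((0.5432958006858826, 0.02844758704304695), 0.029567748308181763) 0.041645062087723006
spigot 271 ((0.495281845331192, 0.24403192102909088), 0.023990323767066002) 0.03566628841179986
flange 556 ((0.49531012773513794, 0.24051110446453094), 0.05894429236650467)
holder 491 ((513.0593872070312, -210.3740234375), (76.15660858154297, 44.71986389160156), 34.26164627075195)
bow 120 ((512.849609375, -210.1805419921875), (55.3127555847168, 10.129590034484863), 34.60404968261719) 0.09021342035617774
scene sleeve 130 ((0.5456486344337463, 0.032618630677461624), 0.03126989305019379) 0.04141379172190418
spigot 127 ((0.49857378005981445, 0.2459644377231598), 0.02533777803182602) 0.03520382902648245
flange 228 ((0.4939347505569458, 0.23574550449848175), 0.05454244837164879)
holder 322 ((515.831787109375, -207.04428100585938), (77.56795501708984, 48.128536224365234), 35.44699478149414)
bow 128 ((515.9810791015625, -205.60992431640625), (54.61075973510742, 14.258587837219238), 36.07394790649414) 0.08850784041807203
```

Emit:
drive_tool(
  dp=[
    [0.58,0.9,-0.1],
    [0.58,0.9,-0.1],
    [0.58,0.9,-0.1],
    [0.58,0.9,-0.1],
    [0.58,0.9,-0.1],
    [0.58,0.9,-0.1],
    [0.58,0.9,-0.1],
    [0.58,0.9,-0.1],
    [0.58,0.9,0],
    [0.58,0.9,0],
    [0.58,0.9,0],
    [0.58,0.9,0],
  ],
  turn=[1,1,1,1,1,1,1,1,1,1,1,1],
  jaw=-1,
)

```text
t: 1.65
ee_pos: [0.5418, 0.0267, 0.1911]
ee_rot: [[0.999, -0.0, -0.048], [0.048, -0.0, 0.999], [-0.0, -1.0, -0.0]]
force: [0.4, -0.9, -0.0]
opening: 1.002
```

Emit:
drive_tool(
  dp=[
    [0,0,0],
    [0,0,0],
  ],
  turn=[0,0],
)

```text
t: 1.9
ee_pos: [0.5405, 0.025, 0.1908]
ee_rot: [[0.999, -0.001, -0.045], [0.045, -0.0, 0.999], [-0.001, -1.0, -0.0]]
force: [-0.2, -0.6, 0.2]
opening: 1.004
```

```bash
cat >> h.py <<'E'
def circ(P,xy,r,z0,z1):
    Z=P[...,2];m=(np.hypot(P[...,0]-xy[0],P[...,1]-xy[1])<r)&(Z>z0)&(Z<z1);q=P[m]
    return m.sum(),cv2.minEnclosingCircle(q[:,:2].astype('f4')),np.median(q[:,2])
E
python3 - <<'E'
from h import *
c,s=snap("wrist","w1");P=cloud(c,s)
print(s["t"],s["ee_pos"],s["ee_rot"].round(3),s["joint_positions"].round(3),s["force"])
print(circ(P,(.543,.028),.05,.036,.05))
E
```

```text
1.9 [0.54047135 0.02496716 0.19076708] [[ 0.999 -0.001 -0.045]
 [ 0.045 -0.     0.999]
 [-0.001 -1.    -0.   ]] [-0.09   0.342 -0.279  0.952 -0.     1.436] [-0.23585095 -0.57931752  0.166778  ]
(np.int64(956), ((0.5438240170478821, 0.029894409701228142), 0.02954288385808468), np.float64(0.04177300115296831))
```

View pics/w1.png

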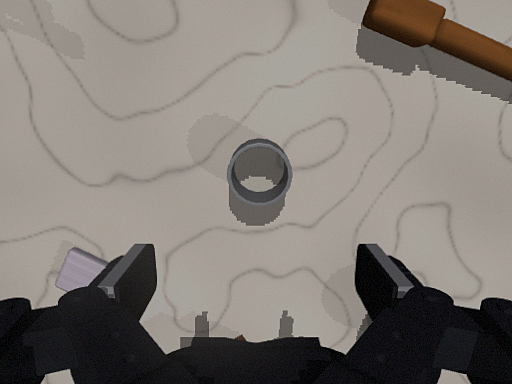

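The sleeve shows at about (260,172), radius 29.5 mm at z=42 mm as specified, with no obstacle for the jaws. I go down and centre it with the jaws.

Emit:
drive_tool(
  dp=[
    [0.03,0.05,-0.6],
    [0.03,0.05,-0.8],
    [0,0,-0.8],
    [0,0,-0.6],
    [0,0,-0.5],
    [0,0,-0.28],
    [0,0,0],
  ],
  turn=[0,0,0,0,0,0,0],
)

```text
t: 2.82
ee_pos: [0.5432, 0.0293, 0.0118]
ee_rot: [[0.999, -0.002, -0.043], [0.043, 0.0, 0.999], [-0.002, -1.0, 0.0]]
force: [-0.9, 1.0, 0.7]
opening: 1.001
```

Emit:
drive_tool(
  dp=[
    [0,0,0],
    [0,0,0],
    [0,0,0],
    [0,0,0],
    [0,0,0],
    [0,0,0],
  ],
  turn=[0,0,0,0,0,0],
  jaw=1,
  newtons=20,
)

```text
t: 3.58
ee_pos: [0.545, 0.0298, 0.0137]
ee_rot: [[0.999, 0.002, -0.045], [0.045, -0.001, 0.999], [0.002, -1.0, -0.001]]
force: [-1.4, -0.5, 6.2]
opening: 0.694
```

Run:
```python
from h import *
c,s=snap("wrist","w2")
print(s["t"],s["ee_pos"],s["force"],s["opening"])
```

```text
3.575 [0.54502261 0.02975628 0.01366874] [-1.37124422 -0.54159007  6.16434837] 0.6944192426183633
```

View pics/w2.png

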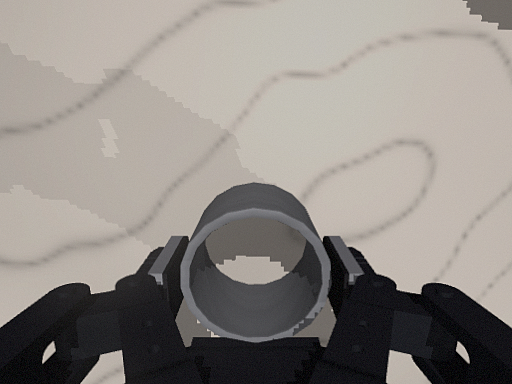

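Emit:
drive_tool(
  dp=[
    [0,0,0],
    [0,0,0],
    [0,0,0],
    [0,0,0],
    [0,0,0],
    [0,0,0],
    [0,0,0],
    [0,0,0],
  ],
  turn=[0,0,0,1,1,1,1,1],
  jaw=-1,
)

```text
t: 4.62
ee_pos: [0.5441, 0.0301, 0.0121]
ee_rot: [[0.841, -0.0, -0.541], [0.541, 0.0, 0.841], [-0.0, -1.0, 0.0]]
force: [-0.4, 0.0, -0.3]
opening: 0.998
```

Emit:
drive_tool(
  dp=[
    [0,0,0],
    [0,0,0],
    [0,0,0],
    [0,0,0],
    [0,0,0],
    [0,0,0],
    [0,0,0],
    [0,0,0],
    [0,0,0],
    [0,0,0],
    [0,0,0],
  ],
  turn=[1,1,1,1,1,1,1,1,1,0.6,0],
)

```text
t: 6.0
ee_pos: [0.5441, 0.0301, 0.0122]
ee_rot: [[-0.002, -0.0, -1.0], [1.0, 0.0, -0.002], [0.0, -1.0, 0.0]]
force: [-0.5, -1.0, -0.4]
opening: 1.0
```

Emit:
drive_tool(
  dp=[
    [0,0,0],
    [0,0,0],
    [0,0,0],
    [0,0,0],
    [0,0,0],
    [0,0,0],
  ],
  turn=[0,0,0,0,0,0],
  jaw=1,
)

```text
t: 6.75
ee_pos: [0.5442, 0.0301, 0.0124]
ee_rot: [[-0.003, 0.0, -1.0], [1.0, 0.0, -0.003], [0.0, -1.0, -0.0]]
force: [-1.6, 0.9, 4.3]
opening: 0.676
```

Emit:
drive_tool(
  dp=[
    [0,0,0],
    [0,0,0],
    [0,0,0.5],
    [0,0,0.9],
    [0,0,0.9],
    [0,0,0.9],
    [0,0,0.4],
    [0,0,0],
    [0,0,0],
  ],
  turn=[0,0,0,0,0,0,0,0,0],
  jaw=-1,
)

```text
t: 7.88
ee_pos: [0.5434, 0.03, 0.191]
ee_rot: [[-0.003, -0.002, -1.0], [1.0, 0.0, -0.003], [0.0, -1.0, 0.002]]
force: [-0.1, -0.4, -0.4]
opening: 0.998
```

Run:
```python
from h import *
c,s=snap("wrist","w3");P=cloud(c,s)
print(s["t"],s["ee_pos"],s["opening"])
print(circ(P,(.543,.028),.05,.036,.05))
m=(np.hypot(P[...,0]-.544,P[...,1]-.03)<.05)&(P[...,2]>.038)&(P[...,2]<.046)
q=P[m];print((q.min(0)+q.max(0))/2)
c,s=snap("top","t3");P=cloud(c);print("top",circ(P,(.543,.028),.05,.036,.05))
c,s=snap("scene","s3");P=cloud(c);print("scene",circ(P,(.543,.028),.05,.036,.05))
```

```text
7.875 [0.54340048 0.03003482 0.19101098] 0.9984343329429106
(np.int64(945), ((0.5455493330955505, 0.030322669073939323), 0.02953287400305271), np.float64(0.04177299917600241))
[0.54520114 0.03037548 0.04127529]
top (np.int64(68), ((0.5401498079299927, 0.027853887528181076), 0.02888260968029499), np.float64(0.04179110253462309))
scene (np.int64(134), ((0.546199381351471, 0.03202994540333748), 0.030663754791021347), np.float64(0.04109692435571205))
```

View pics/w3.png

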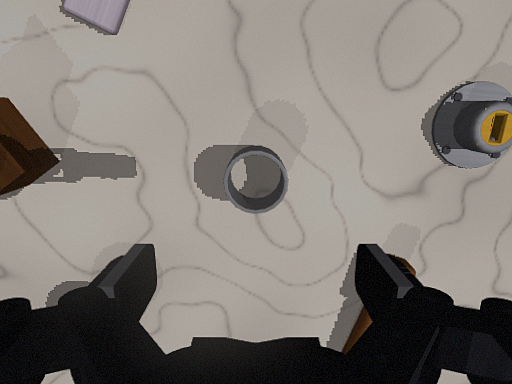

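The wrist view agrees with the jaw-centred sleeve position to about 0.5 mm. The valve is at (487,125). I look at the valve empty-handed from the same height.

Emit:
drive_tool(
  dp=[
    [-0.16,0.71,0],
    [-0.16,0.71,0],
    [-0.16,0.71,0],
    [-0.16,0.71,0],
    [-0.16,0.71,0],
    [-0.16,0.71,0],
    [0,0,0],
    [0,0,0],
  ],
  turn=[0,0,0,0,0,0,0,0],
)

```text
t: 9.02
ee_pos: [0.4958, 0.2426, 0.1915]
ee_rot: [[-0.003, -0.001, -1.0], [1.0, -0.001, -0.003], [-0.001, -1.0, 0.001]]
force: [0.3, -0.9, 0.1]
opening: 0.999
```

Run:
```python
from h import *
c,s=snap("wrist","w4");P=cloud(c,s)
print(s["t"],s["ee_pos"],s["joint_positions"].round(2))
v=(.4955,.243)
n,e,z=circ(P,v,.04,.0335,.04);print("spigot",n,e,z)
print("flange",circ(P,v,.05,.0045,.0075))
im=cv2.cvtColor(c["frame"],cv2.COLOR_RGB2BGR);hsv=cv2.cvtColor(im,cv2.COLOR_BGR2HSV)
m=cv2.inRange(hsv,(12,120,80),(35,255,255));print(m.sum()/255)
n,l,st,ce=cv2.connectedComponentsWithStats(m);i=1+st[1:,4].argmax();print(st[i],ce[i])
m=(l==i).astype('uint8');cs,_=cv2.findContours(m,cv2.RETR_EXTERNAL,cv2.CHAIN_APPROX_NONE)
cc=max(cs,key=len)[:,0];W=plane(c,cc,.036,s);print("plug",cv2.minEnclosingCircle(W[:,:2].astype('f4')))
el=cv2.fitEllipse(W[:,:2].astype('f4')*1000);print(el)
# slot: non-yellow inside filled contour
f=np.zeros_like(m);cv2.drawContours(f,[cc.reshape(-1,1,2)],-1,1,-1);f=cv2.erode(f,np.ones((3,3)))
h=((f>0)&(m==0)).astype('uint8');n,l,st,ce=cv2.connectedComponentsWithStats(h);print(st)
j=1+st[1:,4].argmax();ys,xs=np.where(l==j);S=plane(c,np.c_[xs,ys],.036,s)
print("slot",cv2.minAreaRect(S[:,:2].astype('f4')*1000),S.mean(0))
x0,y0=ce[j].astype(int);cv2.imwrite("pics/w4z.png",cv2.resize(im[y0-60:y0+60,x0-60:x0+60],(600,600),interpolation=cv2.INTER_NEAREST))
```

```text
9.025 [0.49583942 0.24255875 0.19153604] [ 0.32  0.36 -0.25  0.96 -0.    0.32]
spigot 1697 ((0.4959527254104614, 0.24598263204097748), 0.023554325103759766) 0.03615924844562868
flange (np.int64(2920), ((0.49622842669487, 0.2459845393896103), 0.04201269522309303), np.float64(0.006135753399916871))
1634.0
[171 306  37  44 967] [188.03205791 326.778697  ]
plug ((0.6579387187957764, 0.17384034395217896), 0.02959621325135231)
((653.3460083007812, 173.01596069335938), (28.43092918395996, 58.45627975463867), 64.62171936035156)
[[     0      0    512    384 196582]
 [   189    310      3      2      3]
 [   202    311      1      3      3]
 [   200    312      1      2      2]
 [   181    314      1      1      1]
 [   192    314      1      1      1]
 [   204    315      1      1      1]
 [   185    316      1      1      1]
 [   194    316      2      3      3]
 [   180    319      1      1      1]
 [   184    318      1      1      1]
 [   199    318      1      1      1]
 [   186    322      1      1      1]
 [   201    323      1      1      1]
 [   189    325      1      1      1]
 [   191    333      1      1      1]
 [   198    332      1      1      1]
 [   184    334      1      1      1]
 [   186    339      1      1      1]
 [   181    345      1      1      1]]
slot ((633.8949584960938, 176.032470703125), (2.3121232986450195, 0.5234043002128601), 59.779544830322266) [0.63392479 0.17591043 0.036     ]
```

View pics/w4z.png

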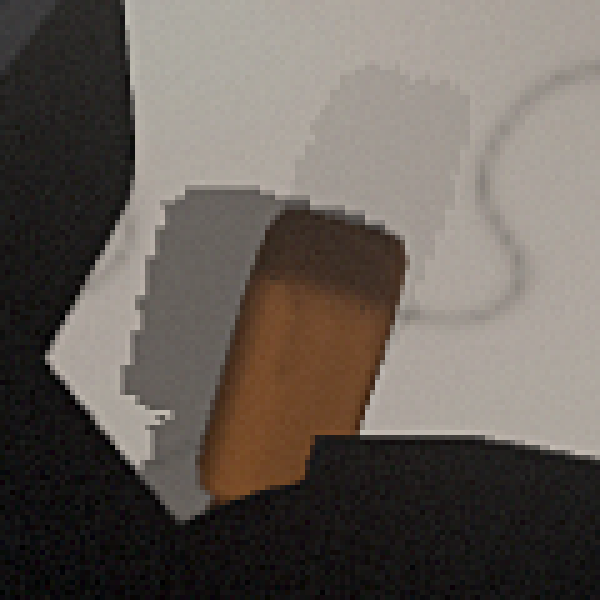

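Spigot and flange agree on (0.496, 0.246). The yellow mask caught the muddler, so I redo the slot near the valve only.

Run:
```python
from h import *
c,s=pickle.load(open("pics/w4.pkl","rb"))
im=cv2.cvtColor(c["frame"],cv2.COLOR_RGB2BGR);hsv=cv2.cvtColor(im,cv2.COLOR_BGR2HSV)
p=proj(c,[[.496,.246,.036]],s)[0];print(p)
m=cv2.inRange(hsv,(12,120,110),(35,255,255))
n,l,st,ce=cv2.connectedComponentsWithStats(m);print([ (a,b) for a,b in zip(st[1:],ce[1:]) if a[4]>30])
i=1+np.argmin(np.where(st[1:,4]>30,np.hypot(*(ce[1:]-p).T),1e9));m=(l==i).astype('uint8')
cs,_=cv2.findContours(m,cv2.RETR_EXTERNAL,cv2.CHAIN_APPROX_NONE)
cc=max(cs,key=len);hull=cv2.convexHull(cc);W=plane(c,hull[:,0],.036,s);print("plug",cv2.minEnclosingCircle(W[:,:2].astype('f4')))
f=np.zeros_like(m);cv2.drawContours(f,[hull],-1,1,-1)
h=((f>0)&(m==0)).astype('uint8');n,l,st,ce=cv2.connectedComponentsWithStats(h)
j=1+st[1:,4].argmax();print(st[j]);ys,xs=np.where(l==j);S=plane(c,np.c_[xs,ys],.036,s)
print("slot",cv2.minAreaRect(S[:,:2].astype('f4')*1000),S.mean(0))
d=S[:,:2]-S[:,:2].mean(0);w,V=np.linalg.eigh(d.T@d);print("ang",np.degrees(np.arctan2(V[1,1],V[0,1])))
x0,y0=p.astype(int);cv2.imwrite("pics/w4z2.png",cv2.resize(im[y0-60:y0+60,x0-60:x0+60],(600,600),interpolation=cv2.INTER_NEAREST))
```

```text
[259.08972703 179.02236848]
[(array([242, 163,  34,  33, 586], dtype=int32), array([258.49317406, 178.86518771])), (array([173, 309,  31,  40, 485], dtype=int32), array([185.84742268, 328.70309278]))]
plug ((0.4959777295589447, 0.24568165838718414), 0.01552584208548069)
[254 166  13  27 267]
slot ((495.94232177734375, 246.5194549560547), (9.92527961730957, 24.424274444580078), 85.93535614013672) [0.4958668  0.24665996 0.036     ]
ang 176.81241583412486
```

View pics/w4z2.png

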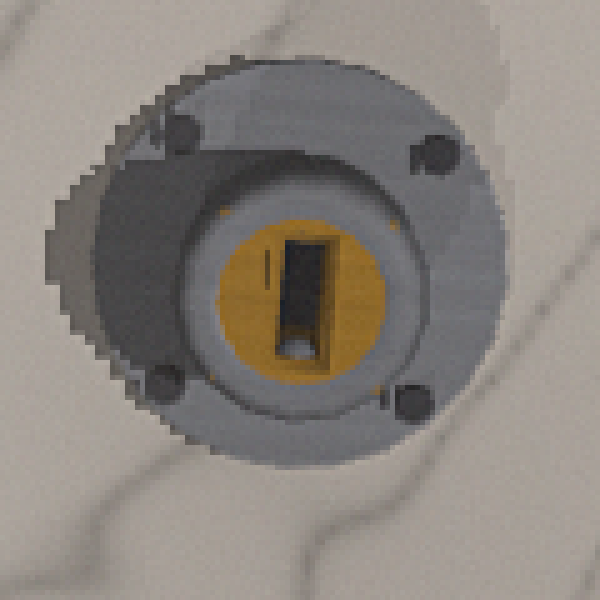

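Run:
```python
from h import *
c,s=pickle.load(open("pics/w4.pkl","rb"))
im=cv2.cvtColor(c["frame"],cv2.COLOR_RGB2BGR)
a=im[155:205,234:284];a=cv2.resize(a,(800,800),interpolation=cv2.INTER_CUBIC)[100:700]
a=np.clip(a*1.5,0,255).astype('uint8');cv2.imwrite("pics/w4z3.png",a)
```

```text
(no output)
```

View pics/w4z3.png

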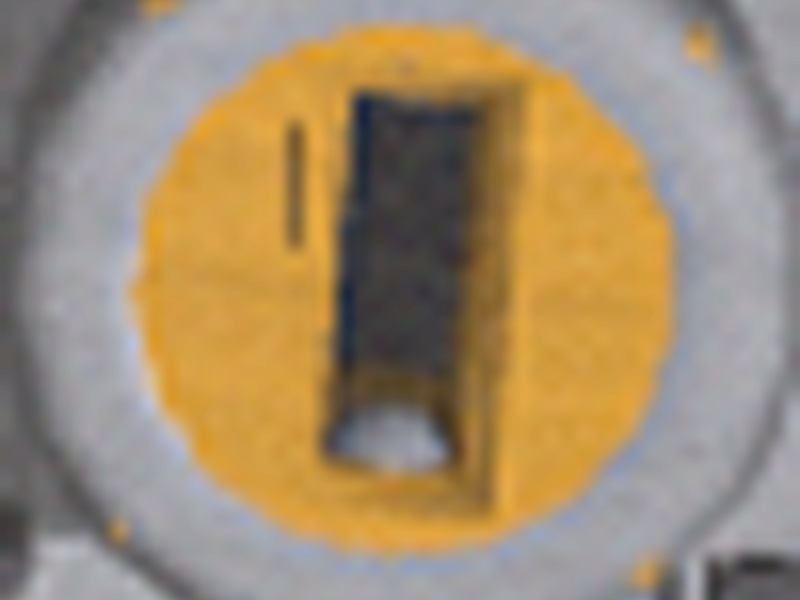

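Run:
```python
from h import *
c,s=pickle.load(open("pics/w4.pkl","rb"))
q=np.array([(522,88),(490,510),(352,90),(325,460),(345,510)],float)
q[:,1]+=100;uv=q/16+[234,155]-.5
W=plane(c,uv,.036,s)[:,:2]*1000;print(W.round(1))
for a,b in((0,1),(2,3)):d=W[a]-W[b];print(np.degrees(np.arctan2(d[1],d[0])),np.hypot(*d))
```

```text
[[484.1 252.3]
 [508.9 250.7]
 [484.3 242.7]
 [505.9 241.2]
 [508.9 242.3]]
176.35591498497317 24.787982263081297
176.05346199826818 21.689895010527078
```

Slot bearing is 176.2°, i.e. −3.8° (two estimates agree within 1°), with its centre near (0.496, 0.2463). I go back to grasp the sleeve.

Emit:
drive_tool(
  dp=[
    [0.164,-0.708,0],
    [0.164,-0.708,0],
    [0.164,-0.708,0],
    [0.164,-0.708,0],
    [0.164,-0.708,0],
    [0.164,-0.708,0],
    [0,0,-0.3],
    [0,0,-0.8],
    [0,0,-0.8],
    [0,0,-0.8],
    [0,0,-0.6],
    [0,0,-0.27],
  ],
  turn=[0,0,0,0,0,0,0,0,0,0,0,0],
)

```text
t: 10.58
ee_pos: [0.5432, 0.0309, 0.0116]
ee_rot: [[-0.003, -0.004, -1.0], [1.0, 0.001, -0.003], [0.001, -1.0, 0.004]]
force: [-0.1, 0.7, 0.2]
opening: 1.002
```

Emit:
drive_tool(
  dp=[
    [0,0,0],
    [0,0,0],
    [0,0,0],
    [0,0,0],
    [0,0,0],
    [0,0,0],
  ],
  turn=[0,0,0,0,0,0],
  jaw=1,
  newtons=40,
)

```text
t: 11.32
ee_pos: [0.5463, 0.0306, 0.0148]
ee_rot: [[-0.003, 0.002, -1.0], [1.0, -0.0, -0.003], [-0.0, -1.0, -0.002]]
force: [0.0, -0.1, 6.9]
opening: 0.671
```

Emit:
drive_tool(
  dp=[
    [0,0,0.3],
    [0,0,0.8],
    [0,0,0.3],
    [0,0,0],
  ],
  turn=[0,0,0,0],
)

```text
t: 11.82
ee_pos: [0.5463, 0.0305, 0.085]
ee_rot: [[-0.003, 0.003, -1.0], [1.0, -0.0, -0.003], [-0.0, -1.0, -0.003]]
force: [1.5, -0.6, -1.3]
opening: 0.669
```

Run:
```python
from h import *
c,s=snap("wrist","w5");print(s["t"],s["ee_pos"],s["force"],s["opening"])
```

```text
11.825 [0.54634198 0.03054858 0.08500949] [ 1.52334582 -0.59242544 -1.32406192] 0.6690633033473373
```

View pics/w5.png

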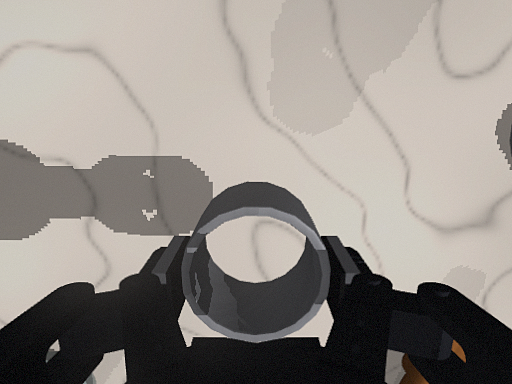

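```bash
cat >> h.py <<'E'
def toolcloud(c,s):
    P=cloud(c,s);return (P-s["ee_pos"])@s["ee_rot"],P
E
python3 - <<'E'
from h import *
for t in("w2","w5"):
    c,s=pickle.load(open(f"pics/{t}.pkl","rb"));Q,P=toolcloud(c,s)
    m=np.zeros(Q.shape[:2],bool);m[175:345,178:336]=1
    m&=(np.hypot(Q[...,0],Q[...,2])<.036)
    q=Q[m];print(t,"top y(tool)",np.percentile(q[:,1],[1,2,5,50]))
    y0=np.percentile(q[:,1],3)
    k=q[(q[:,1]<y0+.004)];print(len(k),k[:,[0,2]].min(0),k[:,[0,2]].max(0),cv2.minEnclosingCircle(k[:,[0,2]].astype('f4')))
    # ellipse from colour edge of rim: RANSAC circle on outer points
    A=np.c_[2*k[:,0],2*k[:,2],np.ones(len(k))];x=np.linalg.lstsq(A,k[:,0]**2+k[:,2]**2,rcond=None)[0];print(x[:2],np.sqrt(x[2]+x[0]**2+x[1]**2))
    # tilt: plane fit of rim
    B=np.c_[k[:,0],k[:,2],np.ones(len(k))];print("tilt",np.linalg.lstsq(B,k[:,1],rcond=None)[0])
E
```

```text
w2 top y(tool) [-0.07567751 -0.07474199 -0.02969692 -0.0080554 ]
1004 [-0.01714339  0.00875321] [0.01880283 0.01803283] ((0.0008297218009829521, 0.016612788662314415), 0.018074221909046173)
[0.00038827 0.02587963] 0.018631373294773112
tilt [ 0.01008423 -1.07690594 -0.06348969]
w5 top y(tool) [-0.08009372 -0.07534509 -0.07350314 -0.01562339]
1106 [-0.01782729  0.00850149] [0.01895943 0.01794488] ((0.000543549656867981, 0.01658305898308754), 0.018477648496627808)
[0.000156   0.02563992] 0.01871750958504702
tilt [ 0.01586587 -0.97232026 -0.06485698]
```

Run:
```python
from h import *
for t in("w2","w5"):
    c,s=pickle.load(open(f"pics/{t}.pkl","rb"));Q,P=toolcloud(c,s)
    for lo,hi in((-.034,-.024),(-.031,-.0265)):
        m=np.zeros(Q.shape[:2],bool);m[175:345,178:336]=1
        m&=(np.hypot(Q[...,0],Q[...,2])<.036)&(Q[...,1]>lo)&(Q[...,1]<hi)
        k=Q[m];print(t,len(k),np.median(k[:,1]),k[:,[0,2]].min(0),k[:,[0,2]].max(0))
        A=np.c_[2*k[:,0],2*k[:,2],np.ones(len(k))];x=np.linalg.lstsq(A,k[:,0]**2+k[:,2]**2,rcond=None)[0];print(x[:2],np.sqrt(x[2]+x[0]**2+x[1]**2))
        B=np.c_[k[:,0],k[:,2],np.ones(len(k))];print("tilt",np.linalg.lstsq(B,k[:,1],rcond=None)[0])
```

```text
w2 5598 -0.028019277435446504 [-0.02970735 -0.0279281 ] [0.03109791 0.02999894]
[0.00053175 0.0012895 ] 0.027206102951532724
tilt [-0.00242316 -0.01127376 -0.02766574]
w2 4539 -0.028196871356305185 [-0.02966289 -0.0279281 ] [0.03051215 0.02999894]
[0.0004644  0.00096715] 0.027205256989898518
tilt [ 0.00013875 -0.00432125 -0.02816562]
w5 5399 -0.027022406200173134 [-0.02976644 -0.02882283] [0.03074723 0.02971071]
[0.00016471 0.00109994] 0.027282770579301768
tilt [-0.00294592 -0.00502679 -0.02706634]
w5 3691 -0.027259486186090698 [-0.02929593 -0.02857382] [0.03016584 0.02969816]
[0.00011739 0.00074332] 0.027316565709740923
tilt [-0.00084783 -0.00139539 -0.02739233]
```

Emit:
drive_tool(
  dp=[
    [-0.16,0.69,0],
    [-0.16,0.69,0],
    [-0.16,0.69,0],
    [-0.16,0.69,0],
    [-0.16,0.69,0],
    [-0.16,0.69,0],
    [-0.03,0.17,-0.2],
    [0,0,-0.3],
    [0,0,0],
    [0,0,0],
  ],
  turn=[0,0,0,0,0,0,0,0,0,0],
)

```text
t: 13.12
ee_pos: [0.4959, 0.245, 0.0583]
ee_rot: [[-0.001, -0.001, -1.0], [1.0, -0.001, -0.001], [-0.001, -1.0, 0.001]]
force: [0.5, -0.8, -0.6]
opening: 0.672
```

Run:
```python
from h import *
c,s=snap("wrist","w6");print(s["t"],s["ee_pos"],s["force"],s["opening"])
```

```text
13.125 [0.49591062 0.24501368 0.05832818] [ 0.54145556 -0.80822751 -0.57085521] 0.6724064164005307
```

View pics/w6.png

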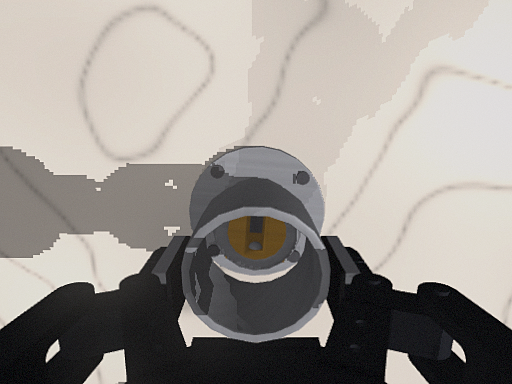

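Emit:
drive_tool(
  dp=[
    [0.016,0.02,0],
    [0,0,0],
    [0,0,-0.1],
    [0,0,-0.06],
    [0,0,-0.06],
    [0,0,-0.06],
    [0,0,0],
  ],
  turn=[0,0,0,0,0,0,0],
)

```text
t: 14.05
ee_pos: [0.4964, 0.247, 0.0444]
ee_rot: [[-0.003, -0.001, -1.0], [1.0, -0.0, -0.003], [-0.0, -1.0, 0.001]]
force: [0.1, -0.2, -1.2]
opening: 0.668
```

Emit:
drive_tool(
  dp=[
    [0,0,-0.1],
    [0,0,-0.1],
    [0,0,-0.1],
    [0,0,-0.08],
    [0,0,-0.06],
    [0,0,0],
  ],
  turn=[0,0,0,0,0,0],
)

```text
t: 14.8
ee_pos: [0.4965, 0.2469, 0.0224]
ee_rot: [[-0.003, -0.0, -1.0], [1.0, -0.0, -0.003], [-0.0, -1.0, 0.0]]
force: [0.5, -2.9, -2.8]
opening: 0.676
```

Emit:
drive_tool(
  dp=[
    [0,-0.008,-0.04],
    [0,0,-0.04],
    [0,0,0],
  ],
  turn=[0,0,0],
)

```text
t: 15.18
ee_pos: [0.4967, 0.2469, 0.0207]
ee_rot: [[-0.003, 0.001, -1.0], [1.0, 0.0, -0.003], [0.0, -1.0, -0.001]]
force: [-5.8, -2.5, 17.1]
opening: 0.666
```

The sleeve is seated: TCP is at 20.7 mm as predicted, with 17 N reaction. I release it and look.

Emit:
drive_tool(
  dp=[
    [0,0,0],
    [0,0,0],
    [0,0,0],
    [0,0,0.4],
    [0,0,0.9],
    [0,0,0.9],
    [0,0,0.9],
    [0,0,0.3],
    [0,0,0],
    [0,0,0],
  ],
  turn=[0,0,0,0,0,0,0,0,0,0],
  jaw=-1,
)

```text
t: 16.42
ee_pos: [0.4956, 0.2463, 0.1869]
ee_rot: [[-0.003, -0.003, -1.0], [1.0, -0.001, -0.003], [-0.001, -1.0, 0.003]]
force: [0.4, -0.2, -0.3]
opening: 0.998
```

Run:
```python
from h import *
c,s=snap("wrist","w7");P=cloud(c,s);print(s["t"],s["ee_pos"],s["force"],s["opening"])
print("sleeve rim",circ(P,(.496,.246),.045,.044,.052))
m=(np.hypot(P[...,0]-.496,P[...,1]-.246)<.04)&(P[...,2]>.045)&(P[...,2]<.051)
k=P[m];print(np.linalg.lstsq(np.c_[k[:,:2]-[.496,.246],np.ones(len(k))],k[:,2],rcond=None)[0])
im=cv2.cvtColor(c["frame"],cv2.COLOR_RGB2BGR)
p=proj(c,[[.496,.246,.036]],s)[0];print(p);x0,y0=p.astype(int)
a=im[y0-25:y0+25,x0-30:x0+30];cv2.imwrite("pics/w7z.png",np.clip(cv2.resize(a,(720,600),interpolation=2)*1.5,0,255).astype('uint8'))
```

```text
16.425 [0.49557412 0.2463416  0.1869439 ] [ 0.38291776 -0.19604113 -0.33464471] 0.9980617991611664
sleeve rim (np.int64(952), ((0.49632519483566284, 0.24696141481399536), 0.02943950705230236), np.float64(0.04793476831100141))
[-0.00227037 -0.00071805  0.04789155]
[254.95170591 180.65623679]
```

View pics/w7z.png

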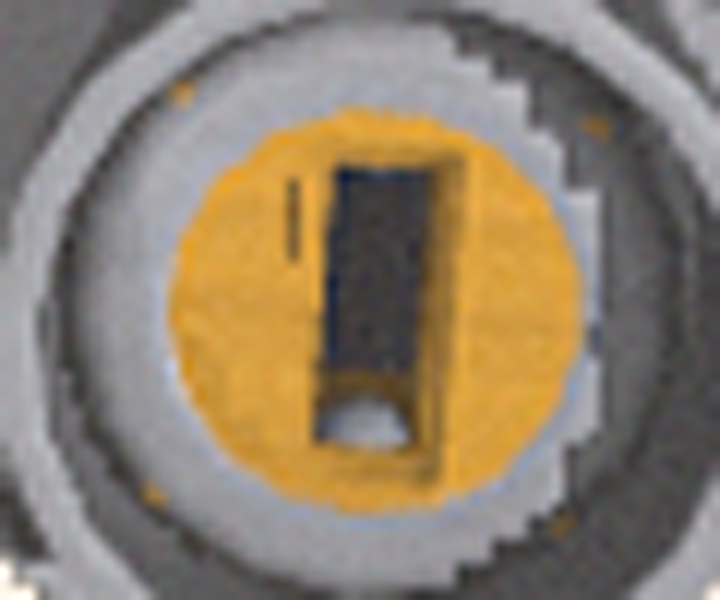

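Sleeve is seated: rim at 47.9 mm, level, centred within 1 mm; the slot is visible inside. Next I view the key.

Emit:
drive_tool(
  dp=[
    [0.035,-0.912,0.15],
    [0.035,-0.912,0.15],
    [0.035,-0.912,0.15],
    [0.035,-0.912,0.15],
    [0.035,-0.912,0.15],
    [0.035,-0.912,0.1],
    [0.035,-0.912,0],
    [0.035,-0.912,0],
    [0.035,-0.912,0],
    [0.035,-0.912,0],
    [0,0,0],
    [0,0,0],
  ],
  turn=[0.57,0.57,0.57,0.57,0.57,0.57,0.57,0.57,0.57,0.57,0,0],
)

```text
t: 17.98
ee_pos: [0.5134, -0.2086, 0.2299]
ee_rot: [[-0.564, -0.002, -0.826], [0.826, 0.002, -0.564], [0.003, -1.0, 0.001]]
force: [-0.1, -0.2, 0.1]
opening: 1.001
```

Run:
```python
from h import *
c,s=snap("wrist","w8");P=cloud(c,s);print(s["t"],s["ee_pos"],s["ee_rot"].round(3),s["joint_positions"].round(2))
Z=P[...,2]
D=np.hypot(P[...,0]-.513,P[...,1]+.21)
for n,a,b in(("bow",.08,.1),("holder",.049,.058)):
    q=P[(D<.06)&(Z>a)&(Z<b)];print(n,len(q),cv2.minAreaRect(q[:,:2].astype('f4')*1000),np.median(q[:,2]))
```

```text
17.975 [ 0.51336832 -0.20859072  0.22988445] [[-0.564 -0.002 -0.826]
 [ 0.826  0.002 -0.564]
 [ 0.003 -1.     0.001]] [-0.52  0.34 -0.18  1.06  0.   -1.12]
bow 704 ((513.5899047851562, -208.87754821777344), (54.867034912109375, 9.642440795898438), 34.55147171020508) 0.08966552775278683
holder 2721 ((513.9708862304688, -208.34368896484375), (76.41098022460938, 43.92778396606445), 34.43970489501953) 0.05415000586209823
```

View pics/w8.png

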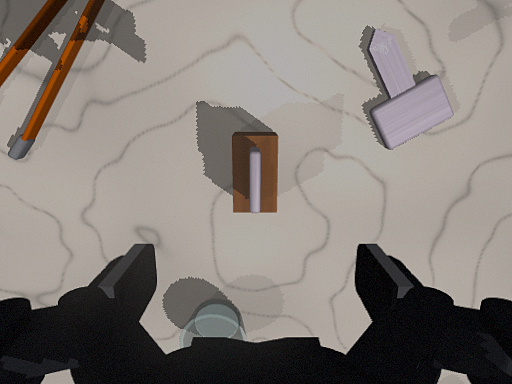

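The key is the right one: bow top 55 x 9.6 mm at 89.7 mm, bearing 34.5°, at (255,180). Its TCP alignment is within 0.5 mm, so I descend and grip.

Emit:
drive_tool(
  dp=[
    [0,0,-0.5],
    [0,0,-0.8],
    [0,0,-0.8],
    [0,0,-0.7],
    [0,0,-0.44],
    [0,0,-0.2],
    [0,0,0],
    [0,0,0],
  ],
  turn=[0.03,0,0,0,0,0,0,0],
)

```text
t: 19.02
ee_pos: [0.5149, -0.2094, 0.0603]
ee_rot: [[-0.567, 0.001, -0.823], [0.823, -0.001, -0.567], [-0.002, -1.0, -0.001]]
force: [0.6, 0.3, -0.1]
opening: 0.996
```

Emit:
drive_tool(
  dp=[
    [0,0,0],
    [0,0,0],
    [0,0,0],
    [0,0,0],
    [0,0,0],
    [0,0,0],
    [0,0,0],
    [0,0,0],
  ],
  turn=[0,0,0,0,0,0,0,0],
  jaw=1,
  newtons=80,
)

```text
t: 20.02
ee_pos: [0.5143, -0.2094, 0.0595]
ee_rot: [[-0.567, 0.0, -0.824], [0.824, -0.0, -0.567], [-0.0, -1.0, -0.0]]
force: [-0.4, -0.9, 2.7]
opening: 0.107
```

Emit:
drive_tool(
  dp=[
    [0,0,0.2],
    [0,0,0.3],
    [0,0,0.5],
    [0,0,0.7],
    [0,0,0.5],
    [0,0,0],
    [0,0,0],
  ],
  turn=[0,0,0,0,0,0,0],
)

```text
t: 20.9
ee_pos: [0.5137, -0.209, 0.1688]
ee_rot: [[-0.567, -0.001, -0.824], [0.824, 0.0, -0.567], [0.001, -1.0, 0.0]]
force: [0.1, 0.9, -1.0]
opening: 0.107
```

Run:
```python
from h import *
c,s=snap("wrist","w9");print(s["t"],s["ee_pos"],s["force"],s["opening"])
Q,P=toolcloud(c,s);m=np.zeros(Q.shape[:2],bool);m[150:345,200:310]=1
m&=(abs(Q[...,0])<.012)&(abs(Q[...,2])<.04)&(Q[...,1]>-.045)&(Q[...,1]<.065)
k=Q[m];print(len(k),k.min(0),k.max(0))
t=k[k[:,1]<-.025];print("top",len(t),np.median(t[:,1]),t.min(0),t.max(0))
c2,_=snap("scene","s9")
```

```text
20.9 [ 0.51369349 -0.20898944  0.1688343 ] [ 0.12042133  0.91917417 -0.96796454] 0.10691808531849982
5747 [-0.01198744 -0.04499929 -0.02638648] [0.01199781 0.00272432 0.02825822]
top 4771 -0.030579543340300584 [-0.01198744 -0.04499929 -0.02638648] [ 0.01199781 -0.02501122  0.02825822]
```

View pics/w9.png

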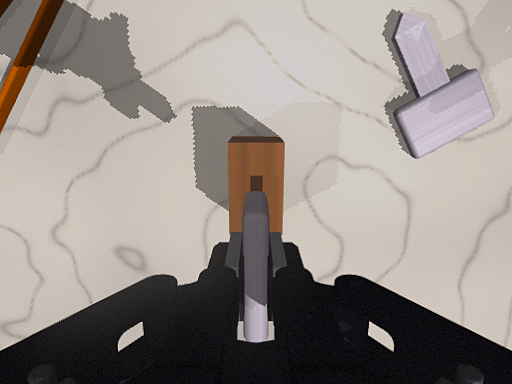

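View pics/s9.png

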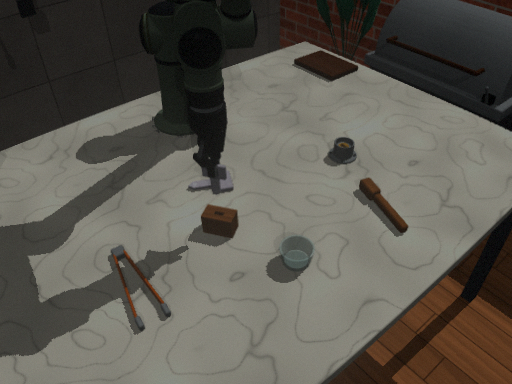

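Run:
```python
from h import *
c,s=pickle.load(open("pics/w9.pkl","rb"))
Q,P=toolcloud(c,s);m=(abs(Q[...,0])<.008)&(abs(Q[...,2])<.035)&(abs(Q[...,1]+.0306)<.003)
m[:150]=0;m[348:]=0
k=Q[m];print(len(k),k.min(0),k.max(0));print(cv2.minAreaRect(k[:,[0,2]].astype('f4')*1000))
print(np.linalg.lstsq(np.c_[k[:,[0,2]],np.ones(len(k))],k[:,1],rcond=None)[0])
z=k[:,2]
for a in np.arange(-.03,.031,.005):
    q=k[(z>=a)&(z<a+.005)]
    if len(q): print(round(a,3),len(q),np.median(q[:,1]).round(4),q[:,0].min().round(4),q[:,0].max().round(4))
```

```text
3313 [-0.00798896 -0.03346669 -0.02638648] [ 0.00792653 -0.02760143  0.02825822]
((0.8797225952148438, 0.8880615234375), (15.874341011047363, 54.49177169799805), 5.341397285461426)
[-0.00376535  0.0042772  -0.03023604]
-0.03 38 -0.03 -0.0043 0.0046
-0.025 254 -0.0303 -0.0047 0.0046
-0.02 270 -0.0302 -0.005 0.0049
-0.015 257 -0.0304 -0.0046 0.0045
-0.01 270 -0.0305 -0.0045 0.0044
-0.005 286 -0.0304 -0.0045 0.0044
0.0 287 -0.0304 -0.0044 0.0043
0.005 293 -0.0304 -0.0044 0.0043
0.01 460 -0.0304 -0.008 0.0079
0.015 326 -0.0303 -0.005 0.0049
0.02 353 -0.0303 -0.005 0.0049
0.025 219 -0.0295 -0.0046 0.0045
```

Emit:
drive_tool(
  dp=[
    [-0.033,0.91,0],
    [-0.033,0.91,0],
    [-0.033,0.91,0],
    [-0.033,0.91,0],
    [-0.033,0.91,-0.1],
    [-0.033,0.91,-0.2],
    [-0.033,0.91,-0.2],
    [-0.033,0.91,-0.2],
    [-0.033,0.91,-0.1],
    [-0.033,0.91,-0.1],
    [0,0,0],
    [0,0,0],
  ],
  turn=[-0.64,-0.64,-0.64,-0.64,-0.64,-0.64,-0.64,-0.64,-0.64,-0.64,0,0],
)

```text
t: 22.5
ee_pos: [0.4969, 0.2452, 0.1234]
ee_rot: [[0.067, -0.002, -0.998], [0.998, -0.001, 0.067], [-0.001, -1.0, 0.002]]
force: [-0.4, 0.4, 0.1]
opening: 0.102
```

Run:
```python
from h import *
c,s=snap("wrist","w10");print(s["t"],s["ee_pos"],s["ee_rot"].round(3).tolist(),s["joint_positions"].round(2),s["force"],s["opening"])
z=s["ee_rot"][:,2];print(np.degrees(np.arctan2(z[1],z[0])))
```

```text
22.5 [0.49691827 0.24521071 0.12339077] [[0.067, -0.002, -0.998], [0.998, -0.001, 0.067], [-0.001, -1.0, 0.002]] [ 0.33  0.43 -0.33  0.81 -0.    0.39] [-0.42126545  0.37581174  0.14583344] 0.10227043999253457
176.17806035394378
```

View pics/w10.png

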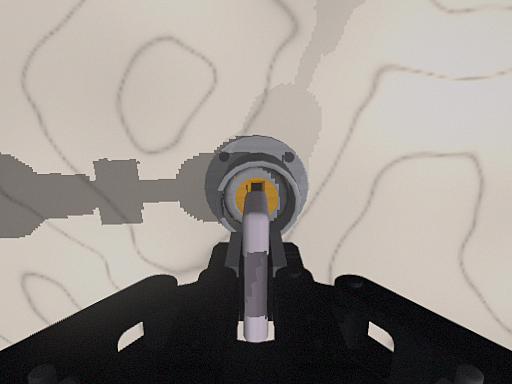

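Emit:
drive_tool(
  dp=[
    [0,0.02,-0.2],
    [0,0,-0.2],
    [0,0,-0.16],
    [0,0,0],
    [0,0,0],
  ],
  turn=[0,0,0,0,0],
)

```text
t: 23.18
ee_pos: [0.4977, 0.2467, 0.0963]
ee_rot: [[0.067, 0.0, -0.998], [0.998, 0.0, 0.067], [0.0, -1.0, -0.0]]
force: [-0.2, 0.2, -1.2]
opening: 0.103
```

Run:
```python
from h import *
c,s=snap("wrist","w11");print(s["t"],s["ee_pos"],s["force"])
im=cv2.cvtColor(c["frame"],cv2.COLOR_RGB2BGR)[150:250,195:315]
cv2.imwrite("pics/w11z.png",np.clip(cv2.resize(im,(720,600),interpolation=2)*1.4,0,255).astype('uint8'))
```

```text
23.175 [0.49774758 0.24669076 0.09630196] [-0.17237954  0.1979851  -1.21311085]
```

View pics/w11z.png

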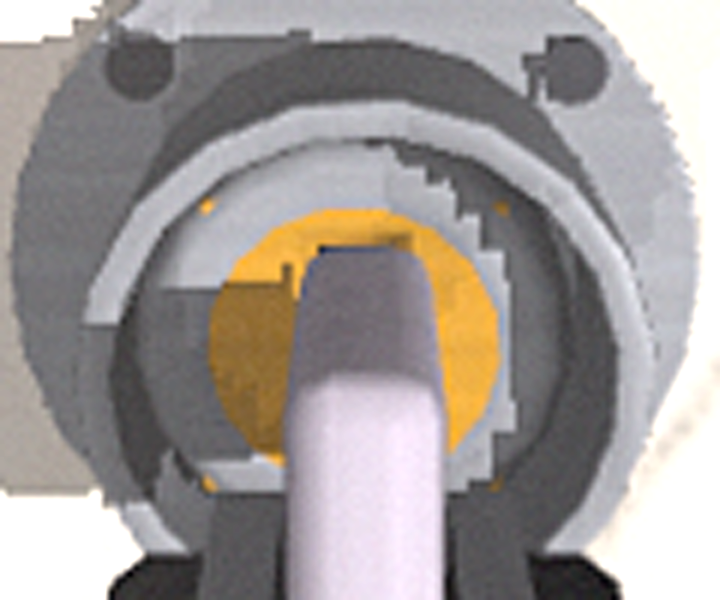

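Emit:
drive_tool(
  dp=[
    [-0.012,-0.006,-0.06],
    [0,0,-0.06],
    [0,0,-0.06],
    [0,0,-0.06],
    [0,0,0],
  ],
  turn=[0,0,0,0,0],
)

```text
t: 23.85
ee_pos: [0.4968, 0.2464, 0.0839]
ee_rot: [[0.067, -0.001, -0.998], [0.998, -0.0, 0.067], [-0.0, -1.0, 0.001]]
force: [0.0, -0.5, -0.7]
opening: 0.105
```

Emit:
drive_tool(
  dp=[
    [0,0,-0.06],
    [0,0,-0.06],
    [0,0,-0.06],
    [0,0,-0.06],
    [0,0,0],
  ],
  turn=[0,0,0,0,0],
)

```text
t: 24.48
ee_pos: [0.4955, 0.2464, 0.0717]
ee_rot: [[0.067, -0.003, -0.998], [0.998, 0.0, 0.067], [-0.0, -1.0, 0.003]]
force: [-3.9, 0.3, 1.2]
opening: 0.102
```

Emit:
drive_tool(
  dp=[
    [0.01,0,-0.06],
    [0,0,-0.06],
    [0,0,-0.05],
    [0,0,0],
    [0,0,0],
  ],
  turn=[0,0,0,0,0],
)

```text
t: 25.1
ee_pos: [0.4971, 0.2464, 0.0641]
ee_rot: [[0.067, -0.001, -0.998], [0.998, -0.0, 0.067], [-0.0, -1.0, 0.001]]
force: [-3.7, 0.0, 5.4]
opening: 0.102
```

Emit:
drive_tool(
  dp=[
    [0,0,-0.03],
    [0,0,-0.03],
    [0,0,0],
  ],
  turn=[0,0,0],
)

```text
t: 25.48
ee_pos: [0.4972, 0.2465, 0.0625]
ee_rot: [[0.067, 0.0, -0.998], [0.998, 0.0, 0.067], [0.0, -1.0, -0.0]]
force: [-7.7, -1.4, 17.6]
opening: 0.103
```

Run:
```python
from h import *
c,s=snap("wrist","w12");print(s["t"],s["ee_pos"],s["force"])
Q,P=toolcloud(c,s);m=(abs(Q[...,0])<.004)&(abs(Q[...,2])<.02)&(abs(Q[...,1]+.0306)<.008)
k=Q[m];m[:150]=0;w=P[m];print(len(k),np.median(k[:,1]),"bow top z",np.median(w[:,2]),"expect .094")
print(np.linalg.lstsq(np.c_[k[:,[0,2]],np.ones(len(k))],k[:,1],rcond=None)[0])
```

```text
25.475 [0.49724276 0.24647983 0.06254312] [-7.679603   -1.38305916 17.60596914]
1989 -0.03046380647508681 bow top z 0.0930064281701178 expect .094
[-0.01927613 -0.00476138 -0.03044614]
```

View pics/w12.png

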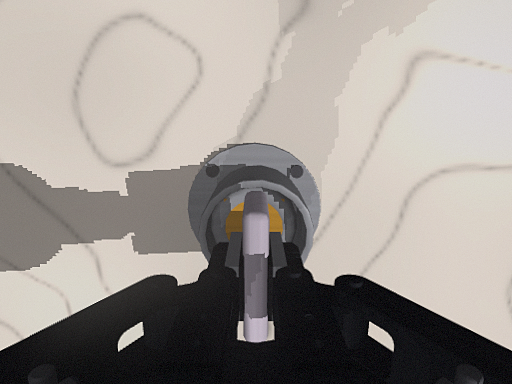

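The key is on the slot floor (bow top about 93 mm, 17 N reaction). I turn it clockwise.

Emit:
drive_tool(
  dp=[
    [-0.01,0,0.01],
    [-0.001,-0.001,0],
    [-0.001,-0.001,0],
    [-0.001,-0.001,0],
    [-0.001,-0.001,0],
    [-0.001,-0.001,0],
    [-0.001,-0.001,0],
    [-0.001,-0.001,0],
    [-0.001,-0.001,0],
  ],
  turn=[0,-1,-1,-1,-1,-1,-1,-1,-1],
)

```text
t: 26.65
ee_pos: [0.4972, 0.2455, 0.0626]
ee_rot: [[0.789, 0.002, -0.615], [0.615, -0.001, 0.789], [0.0, -1.0, -0.002]]
force: [-4.5, -3.4, 12.1]
opening: 0.101
```

Emit:
drive_tool(
  dp=[
    [-0.001,-0.001,0],
    [-0.001,-0.001,0],
    [-0.001,-0.001,0],
    [-0.001,-0.001,0],
    [-0.001,-0.001,0],
    [-0.001,-0.001,0],
    [-0.001,-0.001,0],
    [-0.001,-0.001,0],
    [0,0,0],
    [0,0,0],
  ],
  turn=[-1,-1,-1,-1,-1,-1,-1,-1,0,0],
)

```text
t: 27.9
ee_pos: [0.4959, 0.2449, 0.0625]
ee_rot: [[0.985, -0.0, 0.171], [-0.171, -0.002, 0.985], [0.0, -1.0, -0.002]]
force: [-6.4, -3.3, 14.2]
opening: 0.106
```

Run:
```python
from h import *
c,s=snap("wrist","w13");print(s["t"],s["ee_pos"],s["force"],s["ft_torque"],s["joint_positions"].round(2))
z=s["ee_rot"][:,2];print(np.degrees(np.arctan2(z[1],z[0])))
Q,P=toolcloud(c,s);m=(abs(Q[...,0])<.01)&(abs(Q[...,2])<.03)&(abs(Q[...,1]+.0306)<.003);m[:150]=0;m[348:]=0
k=Q[m];print(np.median(k[:,1]),np.median(P[m][:,2]))
for a in np.arange(-.03,.03,.01):
    q=k[(k[:,2]>=a)&(k[:,2]<a+.01)]; print(round(a,3),np.median(q,0).round(4))
snap("top","t13")
```

```text
27.9 [0.49586448 0.24493006 0.06246178] [-6.44882012 -3.34812848 14.18901621] [-0.78650198  1.58856731  0.09927517] [ 0.33  0.5  -0.4   0.67 -0.    2.07]
80.1504259846232
-0.03023114961899265 0.09269101545945489
-0.03 [ 0.0006 -0.0303 -0.0226]
-0.02 [ 0.0006 -0.0303 -0.015 ]
-0.01 [ 0.0002 -0.0304 -0.005 ]
0.0 [ 0.0005 -0.0303  0.005 ]
0.01 [ 0.0002 -0.0302  0.0136]
0.02 [ 0.0002 -0.03    0.0242]
```

View pics/w13.png

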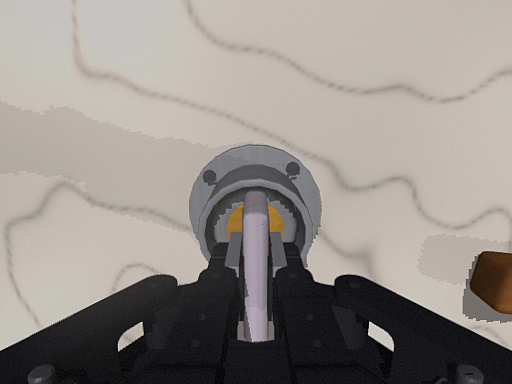

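Emit:
drive_tool(
  dp=[
    [0,0,0],
    [0,0,0],
    [0,0,0],
    [0,0,0],
  ],
  turn=[-0.2,0,0,0],
)

```text
t: 28.5
ee_pos: [0.4959, 0.245, 0.0625]
ee_rot: [[0.981, -0.0, 0.192], [-0.192, -0.002, 0.981], [0.0, -1.0, -0.002]]
force: [-5.4, -2.6, 14.2]
opening: 0.104
```

Run:
```python
from h import *
c,s=snap("wrist","w14");P=cloud(c,s);print(s["t"],s["ee_pos"],s["force"],s["ft_torque"])
m=(np.hypot(P[...,0]-.496,P[...,1]-.246)<.034)&(np.hypot(P[...,0]-.496,P[...,1]-.246)>.024)&(P[...,2]>.04)&(P[...,2]<.056);m[232:]=0
print("sleeve rim",m.sum(),np.median(P[m][:,2]),cv2.minEnclosingCircle(P[m][:,:2].astype('f4')))
c0,s0=snap("scene","s14")
```

```text
28.5 [0.49589494 0.24496469 0.06247874] [-5.44084628 -2.58680864 14.2270584 ] [-0.82064016  1.59787846  0.11415558]
sleeve rim 1563 0.04776555542267705 ((0.49698406457901, 0.24973656237125397), 0.029027240350842476)
```

View pics/s14.png

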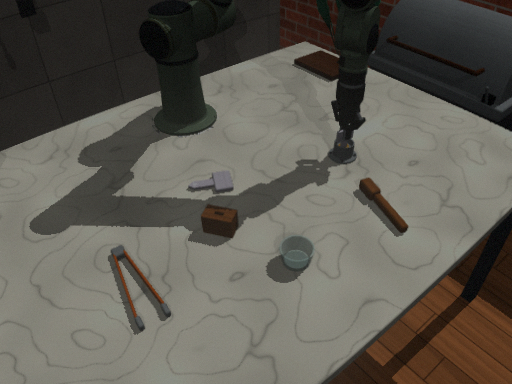

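Bystanders are unmoved, the sleeve rim is at 47.8 mm and the key is held in and turned. I hand in.

Run:
```python
from rig import ctrl
print(ctrl.close_job())
```

```text
the job is handed in; nothing more can be done
None
```

I seated the sleeve on the flange and let go of it. I then took the key from the holder, pushed it to the slot floor and turned it about 97° clockwise. I handed the job in at about 28.6 s, still gripping the key at 80 N with about 14 N of reaction from below; no verdict was reported.

**Last checks:**
- **Sleeve:** rim at 47.8 mm (48 expected), level within 0.003 rad, and about 1 mm off centre when measured just after release. The last rim fit put the centre 3.7 mm off. It saw only part of the rim, so I trust its height but not its centre.
- **Key:** bow top at about 93 mm (94 expected), so the blade is fully in. It looked upright, and it had turned less than about 0.5° in the fingers when last measured, just before the final 1° of turn.
- **Plug:** I could not measure its turn directly. From the key's turn less the 0.1 rad of play, it should be at or near the 1.57 rad stop.
- **Bystanders:** the ramekin, muddler and tongs look unmoved in the last scene picture; I did not measure them.

The scene camera differed from the wrist camera by 2–3 mm, and the top camera by up to 5 mm, so I worked from the wrist camera. It agreed with the jaw-centred sleeve to about 0.5 mm.

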